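Index the gas-sample carousel and wedge the blue cylinder up

TASK

Turn the gas-sample carousel one position counter-clockwise (seen from above) so that it snaps home with the blue-collared cylinder over the lift lane; then slide the yellow wedge along the lane, thin end first and lying flat, under that cylinder's foot roller until the cylinder has just lifted off its seat, about 5 mm (never more than a centimetre or so). Finish holding: keep the wedge gripped there, the cylinder resting on the wedge alone, and do not let go. Leave the other things on the bench alone.

Things in the scene. Friction and masses are not known exactly. Their poses are not given: they have to be found in the camera images.
- base: Fixed dark steel base plate, 8 mm thick: a disc of radius 125 mm and a lane 70 mm wide, marked by two white lines, running out along the base's own -x to 300 mm from the axis. Origin on the carousel's vertical axis at bench level; z up; lane centre line y = 0. Place and yaw differ from run to run; the lane points roughly to the robot's right (world -y).
- carousel (a joint): Angle (rad) of the six-place carousel, growing counter-clockwise seen from above. 0 = blue cylinder over the lane; starts one place away, near -1.05. Detents at -1.05, 0, +1.05 (0.25 N m to leave), stops at +-1.3. Its white plate, radius 115 mm, lies 53 to 65 mm above the bench: a 45 mm gap over the lane, with a post of radius 20 mm in the middle. Cylinders stand at radius 90 mm, tops at 149 mm.
- hub_grip (a point): Centre of the black bar handle on the carousel's hub, on the axis, 186 mm above the bench. The bar is 66 mm long along the point's x, 14 mm thick along its y, 36 mm high (168 to 204 mm above the bench), on a post of radius 16 mm, above all else. It turns with the carousel; at carousel angle 0 it lies along the base's x.
- blue_lift (a joint): Height (m) of the blue cylinder above its seat on the carousel: 0 = seated, grows upward to 0.025. It slides only up and down; it falls back by its weight.
- blue_cylinder: Small grey gas cylinder, 39 mm diameter, 0.35 to 0.65 kg, with blue collar and band (the three grey-banded ones are clamped). Origin on the carousel's axis (not the cylinder's), at bench level when seated, rising with the lift. A red band shows above the white plate when lifted. Below the plate hangs its foot with a fixed steel roller, 16 mm diameter, 24 mm long.
- blue_roller (a point): Lowest point of the blue cylinder's foot roller: 90 mm from the carousel's axis, 18 mm above the bench (10 mm above the lane) when seated. The roller lies across the lane when the carousel is at 0.
- wedge: Loose yellow wedge, 0.25 kg, balanced under its fin, 30 mm wide (y); x points to the thin end. Origin on the underside: thin end at x = +75 mm (4 mm thick), ramp rising evenly to 22 mm at x = +5 mm, then level to the end of its steel tail at x = -100 mm. The ramp first touches the roller with the origin about 143 mm from the axis; each further 4 mm lifts 1 mm, against up to 12 N.
- wedge_fin (a point): Centre of the black grip fin on the wedge's tail, at wedge x = -70 mm, 45 mm above the underside. The fin is 46 mm long (x), 14 mm thick (y) and reaches from 22 to 68 mm above the underside.
- wedge_line (a point): Red line across the wedge's ramp at wedge x = +8 mm. When it is level with the outer edge of the carousel's white plate (wedge origin 123 mm from the axis) the cylinder stands about 5 mm up.
- gauge_meter: Bystander: blue and yellow handheld vacuum meter, 80 x 165 x 32 mm, origin under its centre.
- marker: Bystander: orange and black marker, about 118 mm long, 16 mm high, origin under its middle.
- wrench: Bystander: steel wrench, 160 mm long, lying flat.
- fitting: Bystander: upright brass tube fitting, 30 mm diameter, 48 mm high, origin under its centre.
- spacer_block: Bystander: plain aluminium block 70 x 40 x 22 mm, origin under its centre.
- grease_jar: Bystander: jar 52 mm diameter, 60 mm high, origin under its centre.
- port_cap: Bystander: red plastic cap, 42 mm diameter, 26 mm high, origin under its centre.
Not all that is in view belongs to the job. What is meant by the wedge is not purple or turquoise, and is the larger of those in its own colour.

How it is judged:
By the outcome, as a careful person would: the job done as asked, in the order asked, and still so for the second after the job is handed in, while the arm keeps its last pose, push and grip.
It also fails if it takes over 61 s, if anything falls off the work surface, if the arm or the gripper's body presses on something with over 40 N, if the wrist force passes 120 N, or if a joint passes its speed limit or range.

ROBOT

A 6-joint arm with a two-finger parallel gripper is mounted at the origin on the work surface. World frame = base frame: x ahead of the robot, y to its left, z up, the work surface at z = 0. Lengths are in mm, angles in rad, forces in N, time in s.
With the tool pointing down it reaches from about 400 to 925 mm from the base axis. Payload 12.5 kg.
Tool frame: the origin (TCP) lies midway between the tips of the shut fingers; the grasp point (between the pads) lies 19 mm behind it (env.pinch_z is the z of the grasp point in the tool frame, in mm); z points along the fingers, y is the line along which they close (so a half turn about z gives the same grasp; the last joint's range is limited). The gripper opens to 95 mm and grips with 3 to 60 N. Pads are 20 mm wide; open, the fingers measure 119 mm over their backs; the gripper's body (75 mm by 180 mm) begins 59 mm behind the grasp point.
Start: joints at [-0.106, 0.491, 1.559, -0, 1.092, -0.106], TCP at [625.017, 0.021, 214.661] pointing down, gripper open.
Joint ranges: [-3.1, 3.1], [-0.84, 2.19], [0.05, 2.79], [-1.13, 4.28], [0.06, 2.93], [-2.69, 2.69]. Speed limits (rad/s): [2.22, 2.22, 2.79, 3.14, 3.14, 3.14].

INTERFACE

Orientations are given as [roll, pitch, yaw] about the fixed x, y, z axes, in that order (R = Rz(yaw) Ry(pitch) Rx(roll)).
In Python, from cell import env, eyes gives the robot as it stands.
- The arm moves only by the shell command python3 -m inch 'ROWS'. ROWS is JSON, a list of rows, each a list of 3 entries, a list of its own where there are three numbers: the shift along the tool's x, y, z in units of 60 mm (1.0 is 60 mm), then the turn about the tool's z in units of 5 degrees (1.0 is 5 degrees), then the closure, from -1 (fully open) to 1 (shut). In form: [[[tx, ty, tz], turn, claw], ...]. A call has exactly 10 rows; each row shifts and turns the commanded pose from where the row before left it, along the tool's axes as they then stand; what a row does not reach is not made up. A row lasts 1/8 s, in which the tool goes at most 62.5 mm and 10.7 degrees, less where a joint would pass 70% of its speed; a pose out of reach is approached as far as the arm can. A call is refused whole if a number of a shift passes 1 or a number of a turn 1, either way. A call with a gripper value outside its range is refused whole. The fingers move at their own pace and stop on an object; the grip force is fixed at half the most. Time passes only in rows, so rows that do not move let the fingers close, or fill a call up. It gives the time, the measured TCP pose, the force, the opening and the grip force at its end, in the units of the state.
- env.state(): the state, without advancing time (a new reading comes with each control period).
- eyes.read_camera(name): name is "scene" or "side" or "wrist"; returns a dict with "pixels" (480x640x3 uint8, red, green, blue), "fx", "fy", "cx", "cy" (pixels), "extrinsics" (4x4, takes a point from world to camera coordinates). Camera axes: x right, y down, z forward; pixel columns grow to the right and rows downward; lengths in mm; the calibration is good to about 2 mm. A picture is of the moment at which its call begins. There is no depth.
- env.job_done(): hands the job in; it is judged then, once.
Trained networks look in a picture, given as the dict that the camera call returned (one of the last four; its "shot" number tells which), for a name from the list of things; names that differ only in an ending like _2 or _b are one class to them, and where a whole thing is asked for, a point or a joint stands for the part that bears it (a point fixed in the world has none). Each returns a list of dicts, best first, with "score" (0 to 1); they miss things now and then, are a little off and sometimes report something else, mostly with a low value. They report only what shows in the picture. A call takes as long as a camera call. They do not tell look-alikes from the thing itself.
- eyes.boxes_of(name, picture): "centre" ([row, column] in pixels, amid what is visible of it).
- eyes.cut_out(name, picture): "mask" (480x640 bool, what is visible of it) and "centre" ([row, column] in pixels, amid what is visible of it).
- eyes.spot_point(name, picture): "centre" ([row, column] in pixels: a listed point, or the origin of a listed thing).
The state is a dict: "t": time; "joints": joint angles; "qvel": joint speeds; "tau": joint torques, N m; "eef_pos": TCP position; "tcp_rot": TCP orientation; "ft_force": force on the tool from outside, world axes, zero at the start; "moment": the same for the moment, N m; "opening": opening from 0.0 (shut) to 1.0 (fully open); "grip_force": force on a finger pad.
Only numpy, scipy, OpenCV 4.12 (cv2) and the standard library are available. Lean on these libraries where they do the work, as an engineer would, in place of code of your own. Each camera call takes 0.05 s, during which the arm holds its last target. There are 200 camera calls.

## Working session

There is one attempt and no reset: what is moved stays moved. The work goes in short steps, Python scripts to look and compute and a shell command to move; the robot and the scene stay as the last step left them, time stands still between calls to the robot, and variables do not carry over. Pictures are saved under pics/ and viewed, at most 10 in all, crops included, and the job is handed in when it is done.

```bash
mkdir -p pics; ls
cat > h.py <<'E'
import numpy as np, cv2
from cell import env, eyes
from scipy.spatial.transform import Rotation as R
def ray(p,rc):
    E=np.array(p["extrinsics"]); r,c=rc
    d=np.array([(c-p["cx"])/p["fx"],(r-p["cy"])/p["fy"],1.])
    Rm=E[:3,:3]; o=-Rm.T@E[:3,3]; d=Rm.T@d
    return o,d/np.linalg.norm(d)
def onz(p,rc,z):
    o,d=ray(p,rc); return o+d*(z-o[2])/d[2]
def tri(rays):
    A=0;b=0
    for o,d in rays:
        P=np.eye(3)-np.outer(d,d); A=A+P; b=b+P@o
    x=np.linalg.solve(A,b)
    return x, [float(np.linalg.norm((np.eye(3)-np.outer(d,d))@(x-o))) for o,d in rays]
def proj(p,X):
    E=np.array(p["extrinsics"]); c=E[:3,:3]@np.asarray(X,float)+E[:3,3]
    return np.array([p["fy"]*c[1]/c[2]+p["cy"],p["fx"]*c[0]/c[2]+p["cx"]])
def save(p,n): cv2.imwrite("pics/"+n,cv2.cvtColor(p["pixels"],cv2.COLOR_RGB2BGR))
E
python3 - <<'E'
from h import *
np.set_printoptions(precision=1,suppress=True)
for cam in ["scene","side"]:
    p=eyes.read_camera(cam); save(p,cam+"0.png")
    print(cam,ray(p,(240,320)))
    for n in ["base","hub_grip","blue_roller","wedge_fin","wedge_line","wedge","blue_cylinder"]:
        print(n,[(np.round(d["centre"]),round(d["score"],2)) for d in eyes.spot_point(n,p)[:4]])
print(env.state(),env.pinch_z)
E
```

```text
pics
scene (array([1011.4,  316.8, 1036.5]), array([-0.4, -0.3, -0.9]))
base [(array([303., 383.]), 0.86), (array([254., 462.]), 0.66)]
hub_grip []
blue_roller []
wedge_fin [(array([326., 238.]), 0.82), (array([177., 221.]), 0.65), (array([127., 256.]), 0.57), (array([169., 283.]), 0.54)]
wedge_line [(array([310., 224.]), 0.88), (array([203., 231.]), 0.8), (array([183., 276.]), 0.73), (array([141., 236.]), 0.56)]
wedge [(array([188., 276.]), 0.73), (array([148., 241.]), 0.71), (array([311., 230.]), 0.71), (array([204., 232.]), 0.56)]
blue_cylinder []
side (array([ 331.7, -977.8,  821.2]), array([ 0.2,  0.8, -0.6]))
base [(array([241., 302.]), 0.84), (array([229., 208.]), 0.42)]
hub_grip [(array([181., 296.]), 0.9)]
blue_roller [(array([253., 278.]), 0.79), (array([228., 206.]), 0.4), (array([242., 300.]), 0.24)]
wedge_fin [(array([368., 255.]), 0.94), (array([448., 233.]), 0.87), (array([400., 353.]), 0.67), (array([269., 428.]), 0.61)]
wedge_line [(array([373., 354.]), 0.89), (array([363., 286.]), 0.87), (array([294., 430.]), 0.79), (array([460., 281.]), 0.57)]
wedge [(array([381., 350.]), 0.78), (array([467., 279.]), 0.65), (array([292., 429.]), 0.65), (array([370., 282.]), 0.6)]
blue_cylinder [(array([241., 300.]), 0.97)]
{'t': 0.8, 'joints': array([-0.1,  0.5,  1.6,  0. ,  1.1, -0.1]), 'qvel': array([ 0.,  0.,  0.,  0., -0.,  0.]), 'tau': array([ -0. , -61.2, -25.8,   0.1,   0. ,  -0. ]), 'eef_pos': array([625. ,  -0. , 214.7]), 'tcp_rot': array([3.1, 0. , 1.6]), 'ft_force': array([ 0.1, -0.1, -0.3]), 'moment': array([ 0.,  0., -0.]), 'grip_force': 0.0, 'opening': 0.9989829480525613} -18.8
```

View pics/scene0.png

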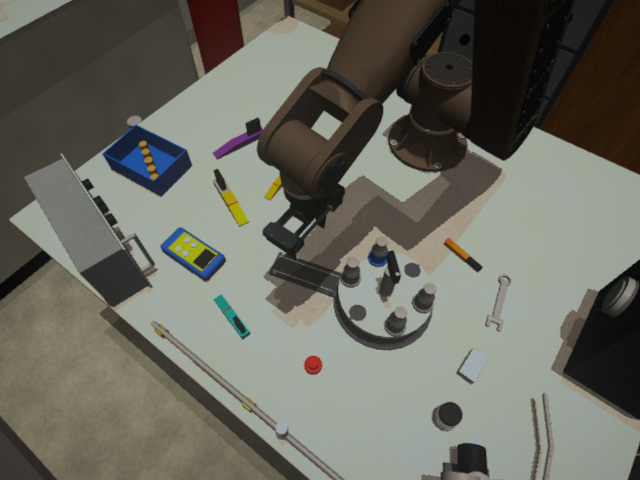

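View pics/side0.png

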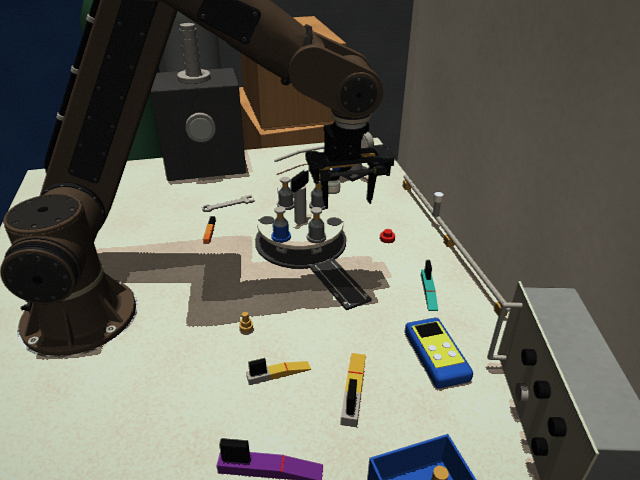

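The scene view shows two yellow wedges, with fins near (177,221) and (169,283). The side view shows the same two, with fins at (400,353) and (368,255). The carousel is at about (295,385) in scene, and its lane runs to the left. Next I'll triangulate to find out which wedge is larger.

Run:
```python
from h import *
np.set_printoptions(precision=1,suppress=True)
S=eyes.read_camera("scene");D=eyes.read_camera("side")
def pt(a,b): return tri([ray(S,a),ray(D,b)])
def det(n): return [d["centre"] for d in eyes.spot_point(n,S)],[d["centre"] for d in eyes.spot_point(n,D)]
for n in ["wedge_fin","wedge_line","base"]:
    s,d=det(n)
    for a in s:
        for b in d:
            x,r=pt(a,b)
            if max(r)<6 and -20<x[2]<120: print(n,np.round(a),np.round(b),x,r[0])
for d in eyes.spot_point("hub_grip",D): print("hub",onz(D,d["centre"],186),d["score"])
# ends of yellow wedges by colour: extents on plane
for nm,P in (("S",S),("D",D)):
    for m in eyes.cut_out("wedge",P)[:5]:
        k=m["mask"]; rgb=P["pixels"][k].mean(0)
        X=[onz(P,(r,c),10) for r,c in np.argwhere(k)[::3]]
        X=np.array(X)[:,:2]; (c,wh,a)=cv2.minAreaRect(X.astype(np.float32))
        print(nm,np.round(m["centre"]),m["score"],rgb,np.array(c),np.array(wh),a)
```

```text
wedge_fin [325. 239.] [270. 431.] [825.  -55.1  35.1] 3.660520018272737
wedge_fin [128. 255.] [446. 235.] [ 316.2 -443.4   46.7] 0.6198729877327247
wedge_fin [177. 221.] [400. 350.] [ 525.2 -394.3   46.9] 2.316825339493555
wedge_fin [170. 289.] [369. 256.] [ 371.2 -266.8   24.9] 0.8712312726276594
wedge_line [310. 228.] [290. 429.] [ 803.9 -108.6   19. ] 1.458640351589458
wedge_line [202. 234.] [373. 354.] [ 558.6 -316.7   23.4] 1.3815843060957467
wedge_line [144. 232.] [460. 281.] [ 390.2 -472.8   23.3] 2.2656098127666535
wedge_line [183. 275.] [365. 287.] [ 433.9 -268.3   24.4] 1.1194918655861148
hub [543.5 185.8 186. ] 0.9
S [200. 228.] 0.76 [127.9 121.9  37.3] [ 546.3 -354.5] [218.8  32.7] 67.46701049804688
S [188. 274.] 0.76 [149.9 133.9  27.2] [ 442.6 -266.6] [84.1 28. ] 14.838772773742676
S [314. 231.] 0.62 [ 41.1 111.9 101.5] [810.9 -94.8] [127.8  23.1] 75.68729400634766
S [137. 244.] 0.57 [77.  52.2 83.9] [ 357.2 -470.4] [205.5  77.8] 1.3972382545471191
D [286. 428.] 0.95 [ 58.9 125.5 111.5] [814.3 -75.5] [191.6  32.2] 71.76332092285156
D [369. 271.] 0.93 [112.4  95.2  47.4] [ 415.4 -255.5] [125.2  56.6] 3.8935680389404297
D [461. 258.] 0.93 [72.9 36.7 81.8] [ 369.6 -456.7] [ 68.4 183. ] 71.69117736816406
D [392. 351.] 0.8 [127.6 109.7  62.3] [ 551.2 -338.9] [175.2  31.6] 68.044189453125
```

```bash
python3 -m inch '[[[0,0,-0.7],0,-1],[[0,0,-0.7],0,-1],[[0.5,-0.2,0],0,-1],[[0.5,-0.2,0],0,-1],[[0.5,-0.2,0],0,-1],[[0.5,-0.2,0],0,-1],[[0.5,-0.2,0],0,-1],[[0.3,-0.2,0],0,-1],[[0,0,0],0,-1],[[0,0,0],0,-1]]'
python3 - <<'E'
from h import *
np.set_printoptions(precision=1,suppress=True)
W=eyes.read_camera("wrist");S=eyes.read_camera("scene");D=eyes.read_camera("side"); save(W,"w1.png")
st=env.state(); print(st["eef_pos"],st["tcp_rot"],ray(W,(240,320)))
for n in ["hub_grip","base","blue_roller"]:
    c=[(P,d) for P in (W,S,D) for d in eyes.spot_point(n,P)[:2]]
    for P,d in c: print(n,np.round(d["centre"]),d["score"],onz(P,d["centre"],{"hub_grip":186,"base":0,"blue_roller":18}[n]))
E
```

```text
t: 2.6
eef_pos: [553.3, 167.5, 298.7]
tcp_rot: [3.141, 0.0, 1.571]
ft_force: [-0.5, -0.5, -0.1]
opening: 0.997
grip_force: 0.0
[553.4 167.3 298.5] [3.1 0.  1.6] (array([553.2, 251.3, 469.1]), array([-0. , -0.3, -1. ]))
hub_grip [224. 318.] 0.87 [550.7 179.8 186. ]
hub_grip [266. 393.] 0.89 [547.1 178.5 186. ]
hub_grip [181. 304.] 0.73 [561.9 180.6 186. ]
base [187. 321.] 0.8 [553.1 183.4   0. ]
base [302. 383.] 0.71 [551.3 183.4   0. ]
base [415. 440.] 0.38 [702.5 428.9   0. ]
base [245. 302.] 0.79 [553.6 164.3   0. ]
blue_roller [252. 284.] 0.84 [494.  115.4  18. ]
blue_roller [194. 292.] 0.6 [569. 408.  18.]
```

View pics/w1.png

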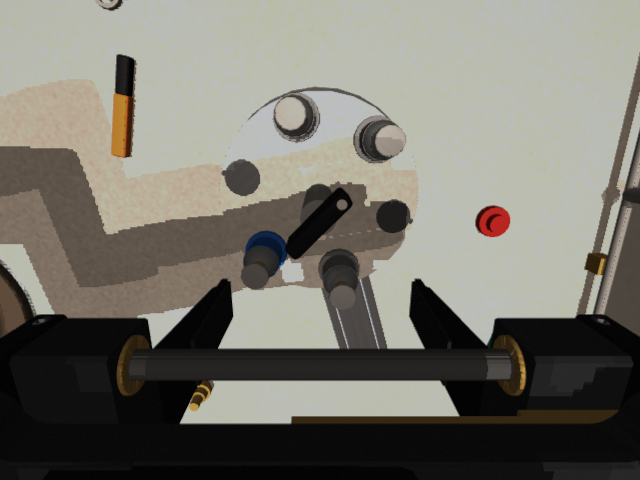

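The wrist view shows the black bar running from about (252,293) to (190,347). The blue cylinder is at (255,262), and the lane runs down to (345,365). I'll measure the bar and lane in world coordinates.

Run:
```python
from h import *
np.set_printoptions(precision=1,suppress=True)
W=eyes.read_camera("wrist")
g=cv2.cvtColor(W["pixels"],cv2.COLOR_RGB2GRAY)
k=(g<38).astype(np.uint8); k[:180]=0;k[265:]=0;k[:,:280]=0;k[:,360:]=0
n,l,s,c=cv2.connectedComponentsWithStats(k); i=1+np.argmax(s[1:,4]); print(s[i],c[i])
X=np.array([onz(W,rc,200)[:2] for rc in np.argwhere(l==i)],np.float32)
print("bar",cv2.minAreaRect(X))
# lane white lines: bright thin pixels on rows 290..345
for r in range(290,348,8):
    row=g[r,310:400].astype(int)
    e=np.abs(np.diff(row)); print(r,[(310+j,row[j],row[j+1]) for j in range(89) if e[j]>25])
for d in eyes.cut_out("base",W)[:1]:
    print(d["score"],d["mask"].sum())
```

```text
[ 280  188   73   76 1875] [314.5 226.1]
bar ((545.8379516601562, 179.98602294921875), (77.4876937866211, 22.80597686767578), 40.34303283691406)
290 [(321, np.int64(176), np.int64(105)), (322, np.int64(105), np.int64(73)), (332, np.int64(56), np.int64(82)), (361, np.int64(69), np.int64(124)), (362, np.int64(124), np.int64(169)), (363, np.int64(169), np.int64(107)), (364, np.int64(107), np.int64(72)), (372, np.int64(84), np.int64(172))]
298 [(323, np.int64(187), np.int64(130)), (324, np.int64(130), np.int64(82)), (363, np.int64(73), np.int64(114)), (364, np.int64(114), np.int64(173)), (365, np.int64(173), np.int64(111)), (366, np.int64(111), np.int64(73)), (373, np.int64(73), np.int64(109)), (374, np.int64(109), np.int64(174))]
306 [(325, np.int64(188), np.int64(149)), (326, np.int64(149), np.int64(92)), (365, np.int64(73), np.int64(102)), (366, np.int64(102), np.int64(176)), (367, np.int64(176), np.int64(113)), (368, np.int64(113), np.int64(73)), (375, np.int64(72), np.int64(106)), (376, np.int64(106), np.int64(175))]
314 [(328, np.int64(188), np.int64(122)), (329, np.int64(122), np.
[... 904 characters left out ...]
int64(143), np.int64(87)), (382, np.int64(69), np.int64(170))]
338 [(335, np.int64(187), np.int64(136)), (336, np.int64(136), np.int64(84)), (343, np.int64(72), np.int64(106)), (344, np.int64(106), np.int64(171)), (345, np.int64(171), np.int64(108)), (346, np.int64(108), np.int64(72)), (374, np.int64(70), np.int64(145)), (376, np.int64(123), np.int64(82)), (384, np.int64(72), np.int64(171))]
346 [(338, np.int64(176), np.int64(106)), (339, np.int64(106), np.int64(72)), (346, np.int64(53), np.int64(171)), (347, np.int64(171), np.int64(138)), (348, np.int64(138), np.int64(85)), (376, np.int64(70), np.int64(121)), (378, np.int64(114), np.int64(81)), (386, np.int64(75), np.int64(171))]
0.81 35296
```

```bash
cat >> h.py <<'E'
def lane(W,r0=298,r1=346,l0=323.5,l1=338.5,e0=374,e1=386.5):
    L=[onz(W,(r,c),8)[:2] for r,c in ((r0,l0),(r1,l1))]; Rr=[onz(W,(r,c),8)[:2] for r,c in ((r0,e0),(r1,e1))]
    for a,b in (L,Rr): d=a-b; print("edge",a,b,np.degrees(np.arctan2(d[1],d[0])))
    return (np.array(L)+np.array(Rr))/2
E
python3 - <<'E'
from h import *
np.set_printoptions(precision=1,suppress=True)
W=eyes.read_camera("wrist")
print(lane(W))
# plate circle outline, z=65: fit projected circle to edges from scene+wrist masks
from scipy.optimize import least_squares
g=cv2.cvtColor(W["pixels"],cv2.COLOR_RGB2GRAY)
th=np.linspace(0,2*np.pi,360,endpoint=False)
G=cv2.magnitude(cv2.Sobel(g,cv2.CV_32F,1,0),cv2.Sobel(g,cv2.CV_32F,0,1)); G=np.minimum(cv2.GaussianBlur(G,(0,0),1.),250)
def sc(x,y,z,r):
    P=np.array([proj(W,(x+r*np.cos(t),y+r*np.sin(t),z)) for t in th]).round().astype(int); P=P[P[:,0]<300]
    return G[P[:,0],P[:,1]].mean()
for z,r in ((65,115),(8,125)):
    best=max((sc(x,y,z,r),x,y) for x in range(530,572,1) for y in range(165,205,1)); print(z,best)
E
```

```text
edge [556.5  25.4] [579.3 -54.6] 105.8743679890645
edge [629.5  25.2] [651.9 -54.7] 105.6211081418128
[[593.   25.3]
 [615.6 -54.6]]
65 (np.float32(109.40361), 550, 182)
8 (np.float32(98.835915), 552, 180)
```

```bash
python3 -m inch '[[[0.225,-0.06,0],0,-1],[[0,0,-0],1,-1],[[0,0,0],1,-1],[[0,0,0],1,-1],[[0,0,0],1,-1],[[0,0,0],1,-1],[[0,0,0],1,-1],[[0,0,0],1,-1],[[0,0,0],1,-1],[[0,0,0],0.86,-1]]'
python3 - <<'E'
from h import *
np.set_printoptions(precision=1,suppress=True)
W=eyes.read_camera("wrist");S=eyes.read_camera("scene");D=eyes.read_camera("side"); save(W,"w2.png")
st=env.state(); print(st["eef_pos"],np.degrees(st["tcp_rot"]))
rs=[]
for P in (W,S,D):
    for d in eyes.spot_point("hub_grip",P)[:1]: print(d["centre"],d["score"],onz(P,d["centre"],186)); rs.append(ray(P,d["centre"]))
if len(rs)>1: print(tri(rs))
E
```

```text
t: 4.6
eef_pos: [549.1, 182.4, 298.6]
tcp_rot: [-3.141, -0.0, 0.795]
ft_force: [-0.5, -0.4, -0.2]
opening: 1.002
grip_force: 0.0
[549.2 182.2 298.7] [180.   -0.   45.8]
[237.9, 322.2] 0.82 [550.2 181.8 186. ]
[268.2, 393.4] 0.61 [552.3 182.6 186. ]
[180.8, 300.8] 0.84 [555.1 181.6 186. ]
(array([552.7, 182. , 186.5]), [2.298446513015809, 0.7051507227197169, 2.5104848434413367])
```

View pics/w2.png

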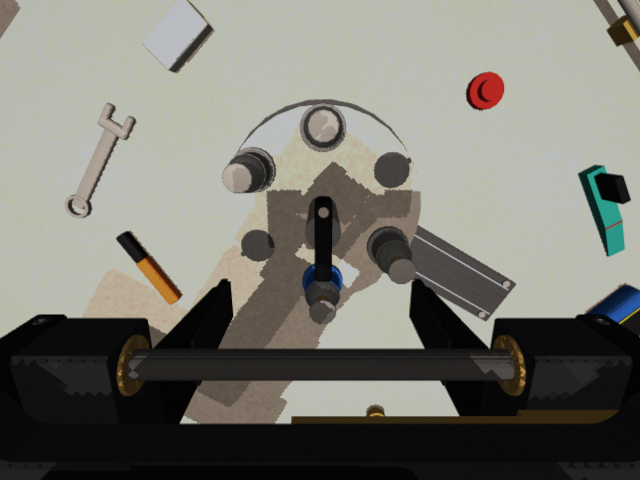

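The bar is vertical in the view at column 322, so the tool is aligned with it, and it triangulates to z≈186. I'll descend and grip.

```bash
python3 -m inch '[[[0,0.02,0.6],0,-1],[[0,0,0.6],0,-1],[[0,0,0.5],0,-1],[[0,0,0.3],0,-1],[[0,0,0.15],0,-1],[[0,0,0],0,-1],[[0,0,0],0,1],[[0,0,0],0,1],[[0,0,0],0,1],[[0,0,0],0,1]]'
```

```text
t: 6.15
eef_pos: [550.3, 180.7, 169.9]
tcp_rot: [3.141, -0.0, 0.798]
ft_force: [-0.6, 0.1, -0.8]
opening: 0.637
grip_force: 0.0
```

```bash
python3 -m inch '[[[0,0,0],0,1],[[0,0,0],0,1],[[0,0,0],0,1],[[0,0,0],0,1],[[0,0,0],0,1],[[0,0,0],0,1],[[0,0,0],0,1],[[0,0,0],0,1],[[0,0,0],0,1],[[0,0,0],0,1]]'
```

```text
t: 7.4
eef_pos: [550.3, 181.1, 170.3]
tcp_rot: [3.142, -0.001, 0.797]
ft_force: [-1.3, 1.4, 5.8]
opening: 0.144
grip_force: 33.6
```

Gripped with low side forces. Next I'll turn counter-clockwise, which is negative about tool z, for 60°.

```bash
python3 -m inch '[[[0,0,0],-1,1],[[0,0,0],-1,1],[[0,0,0],-1,1],[[0,0,0],-1,1],[[0,0,0],-1,1],[[0,0,0],-1,1],[[0,0,0],-1,1],[[0,0,0],-1,1],[[0,0,0],-1,1],[[0,0,0],-1,1]]'
python3 -m inch '[[[0,0,0],-1,1],[[0,0,0],-1,1],[[0,0,0],0,1],[[0,0,0],0,1],[[0,0,0],0,1],[[0,0,0],0,1],[[0,0,0],0,-1],[[0,0,0],0,-1],[[0,0,0],0,-1],[[0,0,0],0,-1]]'
python3 -c "
from cell import env;print(env.state()['joints'],env.state()['moment'])"
```

```text
t: 8.65
eef_pos: [551.0, 180.9, 170.3]
tcp_rot: [3.139, -0.0, 1.673]
ft_force: [2.9, -0.0, 4.0]
opening: 0.144
grip_force: 32.8
t: 9.9
eef_pos: [549.8, 180.6, 169.2]
tcp_rot: [-3.14, -0.0, 1.844]
ft_force: [0.5, -0.2, -0.1]
opening: 0.512
grip_force: 0.0
[ 2.03224042e-01  4.75810611e-01  1.72586365e+00 -7.32207810e-05
  9.41220655e-01 -6.99506751e-02] [ 0.00920713 -0.01747413 -0.04652421]
```

```bash
python3 -m inch '[[[0,0,0],0,-1],[[0,0,-0.2],0,-1],[[0,0,-0.5],0,-1],[[0,0,-0.6],0,-1],[[0,0,-0.6],0,-1],[[0,0,-0.4],0,-1],[[0,0,0],0,-1],[[0,0,0],0,-1],[[0,0,0],0,-1],[[0,0,0],0,-1]]'
python3 - <<'E'
from h import *
np.set_printoptions(precision=1,suppress=True)
W=eyes.read_camera("wrist");S=eyes.read_camera("scene");D=eyes.read_camera("side"); save(W,"w3.png")
st=env.state(); print(st["eef_pos"],np.degrees(st["tcp_rot"]))
for P in (W,S,D):
  for n,z in (("hub_grip",186),("base",0),("blue_roller",18)):
    for d in eyes.spot_point(n,P)[:1]: print(n,d["centre"],d["score"],onz(P,d["centre"],z))
for n in ("wedge_fin","wedge_line"):
    rs=[]
    for P,x in ((S,(525,-394,45)),(D,(525,-394,45))):
        x=x if n=="wedge_fin" else (558.6,-316.7,22)
        c=min(eyes.spot_point(n,P),key=lambda d:np.hypot(*(d["centre"]-proj(P,x)))); rs.append(ray(P,c["centre"])); print(c["centre"])
    print(n,tri(rs))
E
```

```text
t: 11.15
eef_pos: [550.1, 180.6, 306.9]
tcp_rot: [-3.14, -0.0, 1.845]
ft_force: [0.6, -0.1, -0.7]
opening: 0.997
grip_force: 0.0
[550.2 180.7 307.3] [-180.    -0.   105.7]
hub_grip [236.9, 320.8] 0.62 [550.1 179.4 186. ]
base [198.4, 322.3] 0.74 [551.6 180.6   0. ]
hub_grip [267.1, 390.5] 0.92 [553.8 176.2 186. ]
base [300.8, 381.7] 0.56 [549.4 178.6   0. ]
hub_grip [182.9, 300.0] 0.65 [551.  171.2 186. ]
base [239.2, 301.3] 0.94 [555.5 190.3   0. ]
blue_roller [252.2, 316.9] 0.74 [578.5  97.5  18. ]
[176.4, 219.8]
[399.5, 354.5]
wedge_fin (array([ 530.3, -396.2,   50.3]), [5.4807775333448125, 5.480777533344667])
[202.9, 233.5]
[372.1, 356.0]
wedge_line (array([ 561.3, -315.7,   24.2]), [2.0511650546662357, 2.051165054665995])
```

View pics/w3.png

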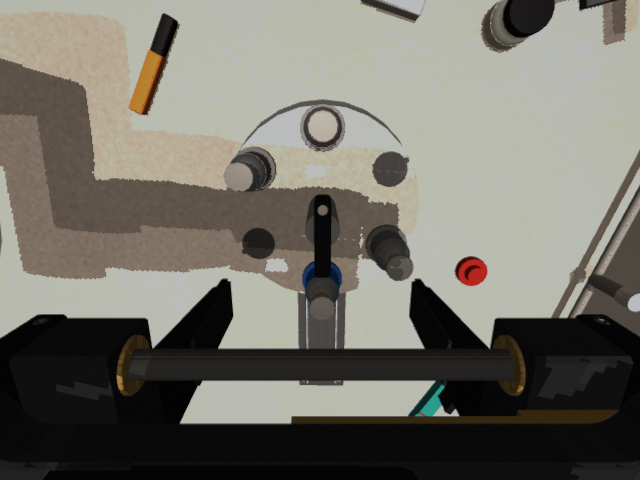

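The bar is now vertical in the view, with the blue cylinder (275,322) centred on the lane at column 321, so the carousel is home with base yaw 105.7° and axis at about (550,181). I'll move over the wedge.

```bash
python3 -m inch '[[[-0.91,-0.3,0],0,-1],[[-0.91,-0.3,0],0,-1],[[-0.91,-0.3,0],0,-1],[[-0.91,-0.3,0],0,-1],[[-0.91,-0.3,0],0,-1],[[-0.91,-0.3,0],0,-1],[[-0.91,-0.3,0],0,-1],[[-0.91,-0.3,0],0,-1],[[-0.91,-0.3,0],0,-1],[[-0.91,-0.3,0],0,-1]]'
python3 -m inch '[[[0,0,0.1],0.97,-1],[[0,0,0.1],0.97,-1],[[0,0,0.1],0.97,-1],[[0,0,0.1],0.97,-1],[[0,0,0.1],0.97,-1],[[0,0,0.1],0.97,-1],[[0,0,0.1],0.97,-1],[[0,0,0.1],0.97,-1],[[0,0,0],0,-1],[[0,0,0],0,-1]]'
python3 - <<'E'
from h import *
np.set_printoptions(precision=1,suppress=True)
W=eyes.read_camera("wrist");S=eyes.read_camera("scene");D=eyes.read_camera("side"); save(W,"w4.png")
st=env.state(); print(st["eef_pos"],np.degrees(st["tcp_rot"]))
for n,x in (("wedge_fin",(525,-394,45)),("wedge_line",(558.6,-316.7,22))):
    rs=[]
    for P in (W,S,D):
        for c in sorted(eyes.spot_point(n,P),key=lambda d:np.hypot(*(d["centre"]-proj(P,x))))[:1]: 
            print(n,c["centre"],c["score"],onz(P,c["centre"],x[2])); rs.append(ray(P,c["centre"]))
    print(n,tri(rs))
E
```

```text
t: 13.2
eef_pos: [524.4, -395.6, 307.7]
tcp_rot: [3.141, 0.0, 1.845]
ft_force: [0.6, 0.4, 0.2]
opening: 1.002
grip_force: 0.0
t: 14.45
eef_pos: [524.8, -393.7, 259.9]
tcp_rot: [3.141, 0.0, 1.169]
ft_force: [-0.1, 0.2, -0.5]
opening: 1.0
grip_force: 0.0
[ 524.8 -393.7  259.9] [180.   0.  67.]
wedge_fin [206.7, 326.1] 0.9 [ 532.8 -390.2   45. ]
wedge_fin [177.9, 223.1] 0.88 [ 520.8 -386.5   45. ]
wedge_fin [399.6, 352.7] 0.72 [ 533.1 -394.6   45. ]
wedge_fin (array([ 529.1, -389.8,   44.2]), [3.6070509065459415, 8.985811778126934, 5.655131686772897])
wedge_line [132.3, 327.0] 0.79 [ 564.7 -317.8   22. ]
wedge_line [199.3, 233.1] 0.87 [ 549.7 -325.9   22. ]
wedge_line [371.7, 355.2] 0.97 [ 562.4 -313.7   22. ]
wedge_line (array([ 559.9, -319. ,   32.5]), [4.844964890020137, 5.01324636769063, 2.659297938313236])
```

View pics/w4.png

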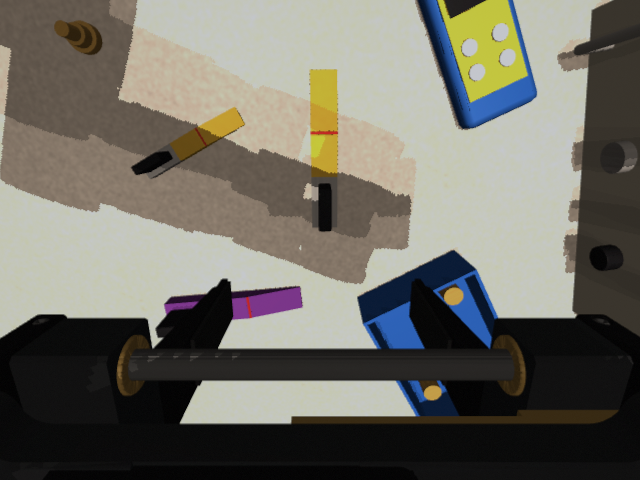

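The wedge lies vertical in the view, with thin end at (70,323), red line at (132,325) and fin at (207,326). Fin-to-line is 79 mm, so this is the larger yellow one. I'll descend onto the fin.

```bash
python3 -m inch '[[[0.1,0.1,0.5],0.15,-1],[[0,0,0.6],0,-1],[[0,0,0.6],0,-1],[[0,0,0.6],0,-1],[[0,0,0.6],0,-1],[[0,0,0.4],0,-0.6],[[0,0,0.3],0,-0.6],[[0,0,0.15],0,-0.6],[[0,0,0.08],0,-0.6],[[0,0,0],0,-0.6]]'
python3 -m inch '[[[0,0,0],0,1],[[0,0,0],0,1],[[0,0,0],0,1],[[0,0,0],0,1],[[0,0,0],0,1],[[0,0,0],0,1],[[0,0,0],0,1],[[0,0,0],0,1],[[0,0,0],0,1],[[0,0,0],0,1]]'
```

```text
t: 16.15
eef_pos: [532.8, -390.6, 30.2]
tcp_rot: [3.141, 0.0, 1.155]
ft_force: [0.3, 0.2, -0.0]
opening: 0.798
grip_force: 0.0
t: 17.4
eef_pos: [532.5, -390.4, 29.8]
tcp_rot: [-3.141, -0.0, 1.155]
ft_force: [-2.4, 0.7, 0.8]
opening: 0.144
grip_force: 30.0
```

```bash
python3 -m inch '[[[0,0,-0.4],0,1],[[0,0,-0.5],0,1],[[0.3,-0.04,-0.3],0,1],[[0.6,-0.08,0],0,1],[[0.8,-0.11,0],0,1],[[0.9,-0.12,0],0,1],[[0.9,-0.12,0],0,1],[[0.9,-0.12,0],0,1],[[0.6,-0.08,0],0,1],[[0.36,-0.05,0],0,1]]'
python3 -m inch '[[[0,0,0],-1,1],[[0,0,0],-1,1],[[0,0,0],-1,1],[[0,0,0],-1,1],[[0,0,0],-1,1],[[0,0,0],-1,1],[[0,0,0],-1,1],[[0,0,0],-0.9,1],[[0,0,0],0,1],[[0,0,0],0,1]]'
python3 - <<'E'
from h import *
np.set_printoptions(precision=1,suppress=True)
W=eyes.read_camera("wrist");S=eyes.read_camera("scene");D=eyes.read_camera("side"); save(W,"w5.png")
st=env.state(); p=st["eef_pos"]; print(p,np.degrees(st["tcp_rot"]),W["extrinsics"][2])
a=np.radians(105.7); bx=np.array([np.cos(a),np.sin(a)]); by=np.array([-bx[1],bx[0]]); A=np.array([550,181])
print("tcp in base",(p[:2]-A)@bx,(p[:2]-A)@by)
for n,dx,z in (("wedge_fin",0,p[2]+19),("wedge_line",78,p[2]-8)):
    rs=[]
    x=[*(p[:2]+dx*bx),z]
    for P in (W,S,D):
        for c in sorted(eyes.spot_point(n,P),key=lambda d:np.hypot(*(d["centre"]-proj(P,x))))[:1]: 
            X=onz(P,c["centre"],z); print(n,c["centre"],c["score"],X,(X[:2]-A)@bx,(X[:2]-A)@by)
E
```

```text
t: 18.65
eef_pos: [623.1, -76.2, 101.6]
tcp_rot: [-3.141, -0.0, 1.157]
ft_force: [0.0, -0.3, -2.3]
opening: 0.144
grip_force: 30.0
t: 19.9
eef_pos: [623.1, -78.9, 101.8]
tcp_rot: [-3.142, -0.0, 1.842]
ft_force: [-0.1, -0.3, -2.4]
opening: 0.142
grip_force: 30.0
[623.1 -78.9 101.8] [180.    0.  105.6] [  0.1  -0.3  -1.  213.5]
tcp in base -269.9867805924356 -0.06414727100600714
wedge_fin [309.2, 319.1] 0.68 [621.1 -75.8 120.8] -266.4161984891175 1.026251720444634
wedge_fin [242.3, 284.8] 0.59 [615.  -75.2 120.8] -264.24117177763725 6.770597375334511
wedge_fin [260.8, 354.5] 0.92 [621.1 -89.8 120.8] -279.9848407145413 4.809331627009442
wedge_line [143.1, 320.1] 0.84 [601.3  -2.4  93.8] -190.46193037369375 0.21485763146939973
wedge_line [257.7, 313.8] 0.66 [594.8  -2.5  93.8] -188.79865420272492 6.526544124254393
wedge_line [290.8, 428.0] 0.95 [ 756.  -192.2   93.8] -415.00083963774796 -97.30886773879367
```

View pics/w5.png

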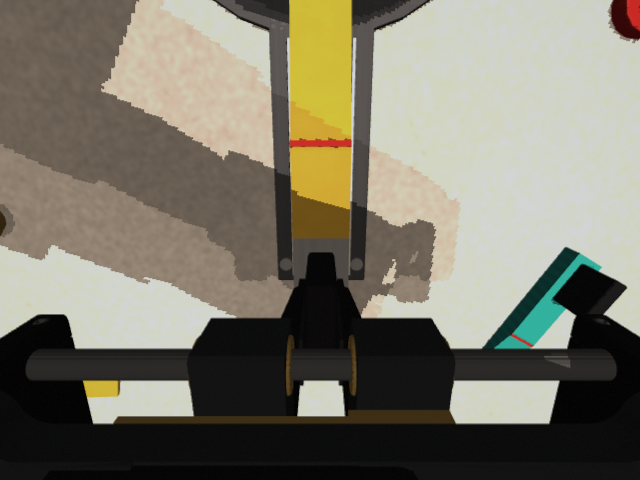

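The wedge (columns 290–351) is centred over the lane (272–371), and the red line is at (143,320). That puts the wedge origin about 198.5 mm from the axis. I'll lower it and move 10 mm in.

```bash
python3 -m inch '[[[0,0,0.3],0,1],[[0,0,0.4],0,1],[[0,0,0.25],0,1],[[0,0,0.07],0,1],[[0.1,0,0],0,1],[[0.1,0,0],0,1],[[0,0,0.02],0,1],[[0,0,0.02],0,1],[[0,0,0],0,1],[[0,0,0],0,1]]'
python3 -m inch '[[[0,0,0.01],0,1],[[0,0,0],0,1],[[0,0,0.01],0,1],[[0,0,0],0,1],[[0,0,0],0,1],[[0,0,0],0,1],[[0,0,0],0,1],[[0,0,0],0,1],[[0,0,0],0,1],[[0,0,0],0,1]]'
```

```text
t: 21.6
eef_pos: [620.0, -67.5, 38.3]
tcp_rot: [3.141, 0.0, 1.844]
ft_force: [0.2, 0.2, -2.0]
opening: 0.147
grip_force: 30.0
t: 22.85
eef_pos: [620.0, -67.4, 37.8]
tcp_rot: [3.141, 0.0, 1.844]
ft_force: [-2.5, -0.4, 6.3]
opening: 0.145
grip_force: 30.0
```

```bash
python3 -m inch '[[[0.1,0,0],0,1],[[0.1,0,0],0,1],[[0.1,0,0],0,1],[[0.1,0,0],0,1],[[0.1,0,0],0,1],[[0.1,0,0],0,1],[[0.05,0,0],0,1],[[0,0,0],0,1],[[0,0,0],0,1],[[0,0,0],0,1]]'
cat > m.py <<'E'
from h import *
import sys
np.set_printoptions(precision=1,suppress=True)
st=env.state(); p=st["eef_pos"]; print(p,np.degrees(st["tcp_rot"]),st["ft_force"])
a=np.radians(105.7); bx=np.array([np.cos(a),np.sin(a)]); by=np.array([-bx[1],bx[0]]); A=np.array([550,181])
print("tcp in base",(p[:2]-A)@bx,(p[:2]-A)@by)
W=eyes.read_camera("wrist");S=eyes.read_camera("scene");D=eyes.read_camera("side")
x=[*(p[:2]+78*bx),29.]
for P in (W,S,D):
    for c in sorted(eyes.spot_point("wedge_line",P),key=lambda d:np.hypot(*(d["centre"]-proj(P,x))))[:1]:
        X=onz(P,c["centre"],29); print(c["centre"],c["score"],(X[:2]-A)@bx,(X[:2]-A)@by)
X=[*(A-90*bx),150]; r,c=proj(D,X).astype(int); print(r,c)
s=D["pixels"][r-40:r+80,c-70:c+70]; w=W["pixels"][0:300,160:480]
s=cv2.resize(s,None,fx=4,fy=4,interpolation=cv2.INTER_CUBIC)[:480]; w=cv2.resize(w,(240,225))
o=np.zeros((480,800,3),np.uint8); o[:,:560]=s; o[:225,560:]=w
cv2.imwrite("pics/"+sys.argv[1],o[:,:,::-1])
E
python3 m.py m1.png
```

```text
t: 24.1
eef_pos: [610.2, -29.6, 37.8]
tcp_rot: [3.139, 0.001, 1.844]
ft_force: [0.8, -0.5, 5.3]
opening: 0.142
grip_force: 30.0
[610.2 -29.6  37.8] [179.9   0.  105.7] [ 0.8 -0.5  5.3]
tcp in base -219.0329460035195 -0.9437567055455389
[146.8, 320.2] 0.95 -141.2863060687434 -0.6493301336982142
[275.7, 331.6] 0.63 -140.81824185861763 7.725019300177664
[259.6, 322.8] 0.73 -136.1572126305191 4.407172108945026
209 315
```

View pics/m1.png

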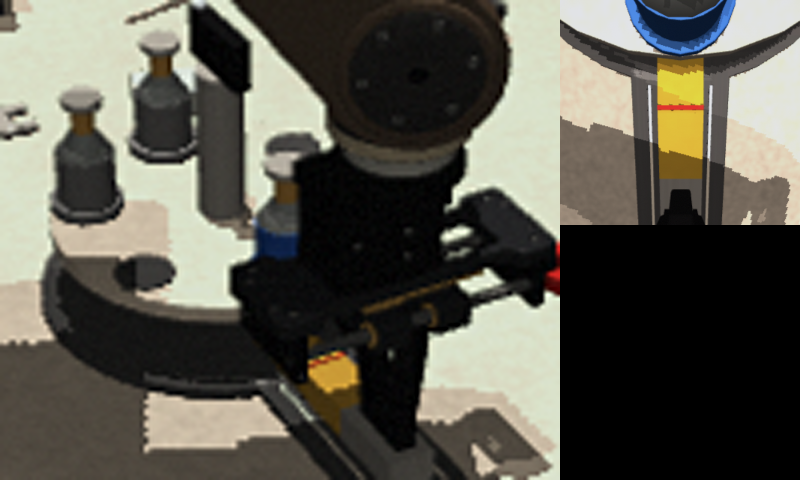

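The wrist inset shows the red line about 26 mm short of the plate's outer edge. I'll advance slowly.

```bash
python3 -m inch '[[[0.05,0,0],0,1],[[0.05,0,0],0,1],[[0.05,0,0],0,1],[[0.05,0,0],0,1],[[0.05,0,0],0,1],[[0.05,0,0],0,1],[[0.03,0,0],0,1],[[0,0,0],0,1],[[0,0,0],0,1],[[0,0,0],0,1]]'
python3 m.py m2.png
```

```text
t: 25.65
eef_pos: [605.9, -12.2, 38.0]
tcp_rot: [3.138, 0.003, 1.844]
ft_force: [4.6, -13.1, 4.9]
opening: 0.148
grip_force: 30.0
[605.9 -12.2  38. ] [179.8   0.2 105.6] [  4.6 -13.1   4.9]
tcp in base -201.15013279579713 -1.502566600117703
[145.4, 319.1] 0.81 -122.76384104204017 -0.7278870554331576
[304.1, 385.3] 0.34 8.867338876976316 -17.456690881655653
[253.8, 321.5] 0.72 -112.98212776125912 -4.648291654350736
209 315
```

View pics/m2.png

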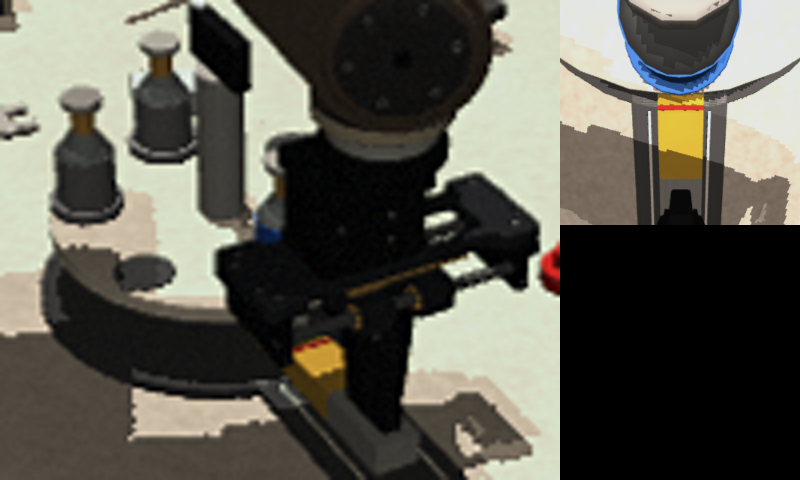

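The line is now about 8 mm from the plate edge, and the 13 N resistance means the roller is on the ramp. I'll go in the last 8 mm.

```bash
python3 -m inch '[[[0.03,0,0],0,1],[[0.03,0,0],0,1],[[0.03,0,0],0,1],[[0.03,0,0],0,1],[[0.01,0,0],0,1],[[0,0,0],0,1],[[0,0,0],0,1],[[0,0,0],0,1],[[0,0,0],0,1],[[0,0,0],0,1]]'
python3 m.py m3.png
python3 - <<'E'
from h import *
W=eyes.read_camera("wrist")
A=np.array([550,181]);a=np.radians(105.7);bx=np.array([np.cos(a),np.sin(a)])
for X in ([*(A-115*bx),65],[*(A-115*bx),53],[*(A-115*bx),29]): print(proj(W,X))
S=eyes.read_camera("scene"); w=cv2.resize(W["pixels"][:200,200:440],(480,400),interpolation=cv2.INTER_CUBIC)
r,c=proj(S,[*(A-90*bx),90]).astype(int); s=cv2.resize(S["pixels"][r-50:r+50,c-40:c+40],(320,400),interpolation=cv2.INTER_CUBIC)
cv2.imwrite("pics/f.png",np.hstack([w,s])[:,:,::-1])
E
```

```text
t: 27.2
eef_pos: [603.8, -4.8, 38.0]
tcp_rot: [3.138, 0.003, 1.844]
ft_force: [4.8, -14.2, 4.8]
opening: 0.146
grip_force: 30.0
[603.8  -4.8  38. ] [179.8   0.2 105.6] [  4.8 -14.2   4.8]
tcp in base -193.46163330503808 -1.5140033735435097
[142.6, 322.8] 0.55 -113.75517966509057 -2.5506027586728344
[280.2, 341.2] 0.67 -113.77930695461654 4.611262131706415
[332.4, 247.5] 0.3 -285.48876378261394 269.61118456028623
209 315
[148.3411806  317.16810943]
[147.15200814 317.34060744]
[145.24687649 317.61696047]
```

View pics/f.png

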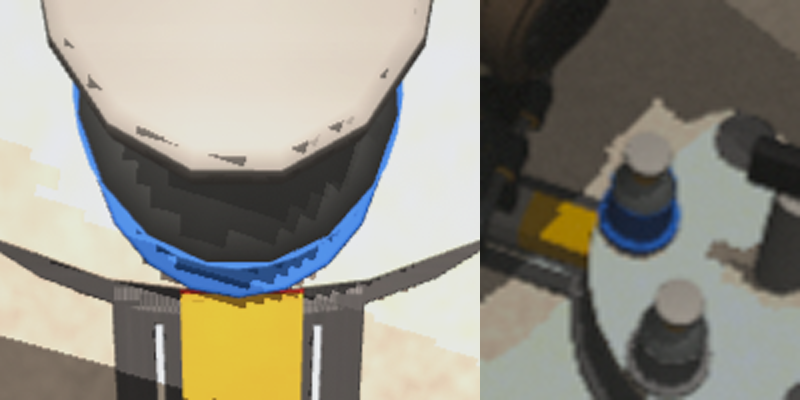

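Run:
```python
from h import *
np.set_printoptions(precision=1,suppress=True)
A=np.array([550,181]);a=np.radians(105.7);bx=np.array([np.cos(a),np.sin(a)])
for n in ("scene","side","wrist"):
    P=eyes.read_camera(n); hsv=cv2.cvtColor(P["pixels"],cv2.COLOR_RGB2HSV)
    m=((hsv[...,0]<8)|(hsv[...,0]>172))&(hsv[...,1]>120)&(hsv[...,2]>50)
    r,c=proj(P,[*(A-90*bx),68]); q=[x for x in np.argwhere(m) if abs(x[0]-r)<35 and abs(x[1]-c)<35]
    print(n,r,c,len(q), np.median(q,0) if q else "")
    b=(hsv[...,0]>100)&(hsv[...,0]<125)&(hsv[...,1]>130)
    q=np.array([x for x in np.argwhere(b) if abs(x[0]-r)<40 and abs(x[1]-c)<40]); 
    if len(q): print("blue",len(q),q.min(0),q.max(0))
    for z0 in (65,70): print([proj(P,[*(A-90*bx+np.array([19.5*np.cos(t),19.5*np.sin(t)])),z0]).round(1).tolist() for t in (-2,-1,0,1,2)])
st=env.state(); print(st["ft_force"],st["moment"],st["t"])
from cv2 import imread
f=imread("pics/side0.png")
```

```text
scene 277.8804548336728 350.53456368342745 0 
blue 167 [271 341] [285 360]
[[272.2, 346.4], [277.9, 342.5], [284.2, 345.9], [285.2, 353.6], [280.0, 358.3]]
[[271.2, 346.5], [277.0, 342.6], [283.3, 346.0], [284.3, 353.7], [279.1, 358.5]]
side 237.21793368372894 315.65527515913453 5 [253. 322.]
blue 86 [203 298] [265 355]
[[242.5, 314.1], [241.3, 321.2], [237.3, 323.1], [234.2, 318.2], [234.8, 311.1]]
[[240.9, 314.1], [239.6, 321.2], [235.6, 323.1], [232.5, 318.3], [233.1, 311.0]]
wrist 77.73198452501654 316.71077760491835 0 
[[121.2, 284.3], [131.4, 331.7], [94.1, 366.6], [39.7, 356.9], [19.8, 308.0]]
[[120.8, 283.0], [131.3, 332.2], [92.7, 368.4], [36.1, 358.3], [15.3, 307.5]]
[  5.  -14.2   3.4] [-2.  -0.6 -0. ] 27.75
```

Run:
```python
import cv2,numpy as np
I=[cv2.imread(f"pics/m{i}.png")[:,:560].astype(np.float32) for i in (1,2,3)]
# left part of blue cylinder: search vertical shift of patch from m1
for nm,(r0,r1,c0,c1) in {"neck/shoulder":(165,262,256,284),"collar":(190,262,252,276),"ref":(90,215,60,120)}.items():
    T=I[0][r0:r1,c0:c1]
    for k in (1,2):
        s=I[k][r0-30:r1+20,c0-2:c1+3]
        q=cv2.matchTemplate(s,T,cv2.TM_CCOEFF_NORMED); _,v,_,l=cv2.minMaxLoc(q)
        print(nm,k+1,"shift rows(4x)",l[1]-30,"cols",l[0]-2,round(v,3))
# colour column at side view
for k in (0,1,2): print([tuple(int(x) for x in I[k][r,266][::-1]) for r in range(140,300,8)])
```

```text
neck/shoulder 2 shift rows(4x) -4 cols -1 0.952
neck/shoulder 3 shift rows(4x) -6 cols -1 0.9
collar 2 shift rows(4x) -4 cols 0 0.924
collar 3 shift rows(4x) -9 cols 1 0.912
ref 2 shift rows(4x) 0 cols 0 0.999
ref 3 shift rows(4x) 0 cols 0 0.999
[(193, 196, 174), (101, 104, 93), (182, 182, 162), (167, 162, 148), (80, 83, 70), (226, 234, 209), (221, 230, 209), (228, 236, 212), (110, 116, 104), (79, 78, 76), (80, 80, 77), (65, 73, 81), (12, 28, 62), (11, 29, 62), (11, 28, 61), (12, 11, 10), (12, 13, 14), (11, 12, 12), (11, 12, 12), (12, 12, 12)]
[(191, 193, 171), (98, 102, 91), (175, 170, 156), (119, 118, 106), (168, 174, 153), (222, 229, 205), (222, 231, 210), (188, 196, 175), (66, 67, 64), (80, 83, 78), (74, 71, 65), (31, 46, 72), (11, 28, 66), (10, 17, 29), (14, 13, 13), (11, 11, 13), (9, 11, 10), (10, 7, 10), (12, 14, 13), (11, 11, 12)]
[(192, 194, 172), (104, 108, 95), (186, 182, 166), (90, 90, 79), (203, 209, 185), (218, 225, 202), (226, 236, 213), (118, 124, 109), (63, 64, 61), (80, 81, 76), (71, 71, 64), (14, 29, 61), (11, 17, 30), (11, 9, 12), (13, 12, 13), (9, 11, 11), (9, 9, 10), (12, 11, 14), (10, 11, 12), (15, 15, 15)]
```

The side view confirms the lift: the cylinder rose about 1 px (3 mm) and then about 1.5–2 px (≈5 mm), while the neighbouring cylinder did not move. I'll hand in now.

```bash
python3 -c "
from cell import env; print(env.job_done())"
```

```text
the job is handed in; nothing more can be done
None
```

Job handed in at about 28 s: the carousel was turned one place counter-clockwise to its home detent with the blue cylinder over the lane, and the still-gripped yellow wedge holds that cylinder up about 5 mm, though that lift is estimated from the side view and the red line's position and I never saw the red band itself.

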